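# Rack the sanding drums by thickness

## Task

Put the four sanding drums away on the rack board: stand each one upright in the middle of its own pencilled circle, in order of thickness, with the thickest next to the upright end stop and the thinnest at the far end of the row. Leave the glue bottle standing where it is.

Things in the scene. Friction and masses are not known exactly. Their poses are not given: they have to be found in the camera images.
- drum_24: The thinnest of four loose sanding drums standing on the bench: an upright red-brown cylinder 24 mm in diameter and 76 mm tall, with a grey top and a small black bore mark. Origin: centre of its flat underside, z up along its axis; its yaw means nothing.
- drum_36: The second thinnest of four loose sanding drums standing on the bench: an upright red-brown cylinder 36 mm in diameter and 76 mm tall, with a grey top and a small black bore mark. Origin: centre of its flat underside, z up along its axis; its yaw means nothing.
- drum_48: The second thickest of four loose sanding drums standing on the bench: an upright red-brown cylinder 48 mm in diameter and 76 mm tall, with a grey top and a small black bore mark. Origin: centre of its flat underside, z up along its axis; its yaw means nothing.
- drum_60: The thickest of four loose sanding drums standing on the bench: an upright red-brown cylinder 60 mm in diameter and 76 mm tall, with a grey top and a small black bore mark. Origin: centre of its flat underside, z up along its axis; its yaw means nothing.
- mark_1: Circle 1 of four alike, in a straight row on the fixed plywood rack board: 66 mm across, dark outline and centre dot, flat, 70 mm apart centre to centre; 1 and 4 are the outer ones. Origin: its centre, on the board's top, 18 mm above the bench; y along the row to higher numbers, x across, z up. The board is 100 x 380 mm, centred on the row.
- mark_2: Circle 2 of four alike, in a straight row on the fixed plywood rack board: 66 mm across, dark outline and centre dot, flat, 70 mm apart centre to centre; 1 and 4 are the outer ones. Origin: its centre, on the board's top, 18 mm above the bench; y along the row to higher numbers, x across, z up. The board is 100 x 380 mm, centred on the row.
- mark_3: Circle 3 of four alike, in a straight row on the fixed plywood rack board: 66 mm across, dark outline and centre dot, flat, 70 mm apart centre to centre; 1 and 4 are the outer ones. Origin: its centre, on the board's top, 18 mm above the bench; y along the row to higher numbers, x across, z up. The board is 100 x 380 mm, centred on the row.
- mark_4: Circle 4 of four alike, in a straight row on the fixed plywood rack board: 66 mm across, dark outline and centre dot, flat, 70 mm apart centre to centre; 1 and 4 are the outer ones. Origin: its centre, on the board's top, 18 mm above the bench; y along the row to higher numbers, x across, z up. The board is 100 x 380 mm, centred on the row.
- end_stop: Upright end stop: a dark wooden block 60 mm tall, 16 mm thick along the row, 84 mm wide across it, fixed on the rack board at either end, its centre 58 mm beyond the outermost circle (mark_1 or mark_4). A low amber block, 20 mm tall, is fixed likewise at the other end. Origin: centre of its underside; z up.
- glue_bottle: A white glue bottle with a blue label and an orange cap, 50 mm in diameter and 120 mm tall, standing loose on the bench among the drums; it is to be left alone. Origin: centre of its underside; z up. All other loose bits lying near the drums are lower than 25 mm.
Things that resemble listed ones, but are neither listed nor needed, are in the scene too. What is shaped like the drum_48 but turquoise is not meant.

How it is judged:
By the outcome, as a careful person would: the job done as asked, in the order asked, and still so for the second after the job is handed in, with the robot touching nothing.
It also fails if it takes over 125 s, if anything falls off the work surface, if the arm or the gripper's body presses on something with over 40 N, if the wrist force passes 120 N, or if a joint passes its speed limit or range.

## Robot

A 7-joint arm with a two-finger parallel gripper is mounted at the origin on the work surface. World frame = base frame: x ahead of the robot, y to its left, z up, the work surface at z = 0. Lengths are in mm, angles in rad, forces in N, time in s.
With the tool pointing down it reaches from about 425 to 925 mm from the base axis. Payload 6.8 kg.
Tool frame: the origin (TCP) lies at the very end of the fingers, on their centre line; the grasp point (between the pads) lies manip.pinch_z behind it (manip.pinch_z is the distance from the TCP to the grasp point, in mm); z points along the fingers, y is the line along which they close (so a half turn about z gives the same grasp; the last joint's range is limited). The gripper opens to 88 mm and grips with 3 to 60 N. Pads are 20 mm wide; open, the fingers measure 115 mm over their backs; the gripper's body (75 mm by 178 mm) begins 61 mm behind the grasp point.
Start: joints at [1.124, 0.477, 0.022, 1.555, -0.011, 1.109, -0.083], TCP at [224.35, -636.643, 222.664] pointing down, gripper open.
Joint ranges: [-2.96, 2.96], [-0.34, 2.1], [-1.41, 1.46], [0.24, 2.44], [-1.37, 4.51], [0.17, 1.92], [-2.96, 2.96]. Speed limits (rad/s): [2.39, 2.39, 3.14, 3.14, 3.14, 3.14, 3.14].

## Interface

Orientations are given as a 3x3 rotation matrix whose columns are the frame's x, y, z axes.
In Python, from workcell import monitor, viewer, order, manip gives the robot as it stands.
- The arm moves only by the tool apply_moves, never from a script. Its argument "steps" is a list of rows, each an object of numbers: "x", "y", "z": the shift along the world's x, y, z in mm; "rx", "ry", "rz": the turn, a rotation vector about the world's x, y, z in degrees. In form: [{"x": .., "y": .., "z": .., "rx": .., "ry": .., "rz": ..}, ...]. A call has 1 to 20 rows; each row is the pose to reach, as a shift and turn from the pose commanded when the call began; what a row does not reach only later rows make up. A row lasts 1/12 s, in which the tool goes at most 41.7 mm and 7.16 degrees, less where a joint would pass 70% of its speed; a pose out of reach is approached as far as the arm can. A call with a gripper value outside its range is refused whole. "fingers" is the finger opening in mm, from 0 to 87.8, set as the call begins (left out, the last holds). The fingers move at their own pace and stop on an object; "force" is the grip in N (left out, the last holds). Time passes only in rows, so rows that repeat a pose let the fingers close. It gives the time, the measured TCP pose, the force and the opening at its end, in the units of the state.
- monitor.sense(): the state, without advancing time (a new reading comes with each control period).
- viewer.snapshot(name): name is "side" or "top"; returns a dict with "frame" (420x560x3 uint8, red, green, blue), "z_map" (420x560 float32, mm along the optical axis (not along the pixel's ray), 0 where there is no reading), "vertical_fov" (degrees; the focal length in pixels is half the picture's height over the tangent of half this angle, whatever the lens; pixels are square), "cx", "cy" (the principal point, pixels), "camera_from_world" (4x4, takes a point from world to camera coordinates). Camera axes: x right, y down, z forward; pixel columns grow to the right and rows downward; lengths in mm; the calibration is good to about 2 mm. A picture is of the moment at which its call begins.
- order.hand_in(): hands the job in, once; it reports no verdict.
Trained networks look in the newest picture that a camera, given by its name, has taken for a name from the list of things; names that differ only in an ending like _2 or _b are one class to them, and where a whole thing is asked for, a point or a joint stands for the part that bears it (a point fixed in the world has none). Each returns a list of dicts, best first, with "conf" (0 to 1); they miss things now and then, are a little off and sometimes report something else, mostly with a low value. They report only what shows in the picture. A call takes as long as a camera call. They do not tell look-alikes from the thing itself.
- viewer.search_frame(query, camera): "location" ([x, y, z] in mm, in world coordinates, good to about 4 mm: the middle of the surface that is visible of it).
- viewer.cut_out(query, camera): "region" (420x560 bool, what is visible of it).
- viewer.tip_of(query, camera): "location" ([x, y, z] in mm, in world coordinates, good to about 4 mm: a listed point, or the origin of a listed thing).
The state is a dict: "time": time; "joint_positions": joint angles; "dq": joint speeds; "effort": joint torques, N m; "tool_pos": TCP position; "tool_rot": TCP orientation; "force": force on the tool from outside, world axes, zero at the start; "torque": the same for the moment, N m; "gripper_width": finger opening in mm.
Only numpy, scipy, OpenCV 4.12 (cv2) and the standard library are available. Lean on these libraries where they do the work, as an engineer would, in place of code of your own. Each camera call takes 0.05 s, during which the arm holds its last target. There are 200 camera calls.

## Working session

There is one attempt and no reset: what is moved stays moved. The work goes in short steps, Python scripts to look and compute and a tool call to move; the robot and the scene stay as the last step left them, time stands still between calls to the robot, and variables do not carry over. Pictures are saved under pics/ and viewed, on a budget of 14 in all, crops included, one or two more only if the job needs it, and the job is handed in when it is done.

Besides the shell and the picture viewer there is one more tool, called after ">>>" in YAML: its name, and indented under it one key for each argument. apply_moves: Moves the arm, as the interface text tells. Its arguments: {"type":"object","properties":{"steps":{"type":"array"},"fingers":{"type":"number"},"force":{"type":"number"}},"required":["steps"]}

```bash
ls; mkdir -p pics; cat > h.py <<'E'
import numpy as np, cv2
from workcell import monitor, viewer, order, manip
def snap(n):
    s=viewer.snapshot(n); h=s["frame"].shape[0]
    s["f"]=h/2/np.tan(np.radians(s["vertical_fov"])/2); return s
def save(s,name,box=None,k=1):
    im=cv2.cvtColor(s["frame"],cv2.COLOR_RGB2BGR)
    if box: im=im[box[1]:box[3],box[0]:box[2]]
    cv2.imwrite("pics/"+name,cv2.resize(im,None,fx=k,fy=k,interpolation=cv2.INTER_CUBIC))
def cloud(s):
    z=s["z_map"].astype(float); v,u=np.indices(z.shape)
    p=np.stack([(u-s["cx"])/s["f"]*z,(v-s["cy"])/s["f"]*z,z],-1)
    T=np.linalg.inv(s["camera_from_world"]); w=p@T[:3,:3].T+T[:3,3]
    w[z<=0]=np.nan; return w
def proj(s,p):
    c=s["camera_from_world"]@np.append(p,1); return c[:2]/c[2]*s["f"]+[s["cx"],s["cy"]]
def ray(s,uv,z):
    T=np.linalg.inv(s["camera_from_world"]); d=T[:3,:3]@np.array([(uv[0]-s["cx"])/s["f"],(uv[1]-s["cy"])/s["f"],1]); o=T[:3,3]
    return o+d*(z-o[2])/d[2]
E
python3 - <<'E'
from h import *
for n in("top","side"):
    s=snap(n); save(s,n+"0.png"); T=np.linalg.inv(s["camera_from_world"]); print(n,T.round(2).tolist(),s["f"],s["cx"],s["cy"])
print(monitor.sense()["tool_pos"],monitor.sense()["tool_rot"],manip.pinch_z)
E
```

```text
pics
top [[0.0, -0.99, 0.1, 427.86], [-1.0, -0.0, -0.01, -16.37], [0.01, -0.1, -0.99, 1203.24], [0.0, 0.0, 0.0, 1.0]] 456.2350359922472 280.52262925012974 204.91839391923332
side [[-0.86, -0.32, 0.4, 199.99], [-0.51, 0.55, -0.66, 467.09], [-0.01, -0.77, -0.63, 525.86], [0.0, 0.0, 0.0, 1.0]] 380.80692245579587 278.0229271778524 213.67250292057363
[ 224.15749548 -636.12914709  221.81758706] [[ 9.43142838e-01  3.32387106e-01 -6.30997536e-04]
 [ 3.32387686e-01 -9.43141726e-01  1.45305578e-03]
 [-1.12143098e-04 -1.58017497e-03 -9.99998745e-01]] 18.700000000000003
```

View pics/top0.png

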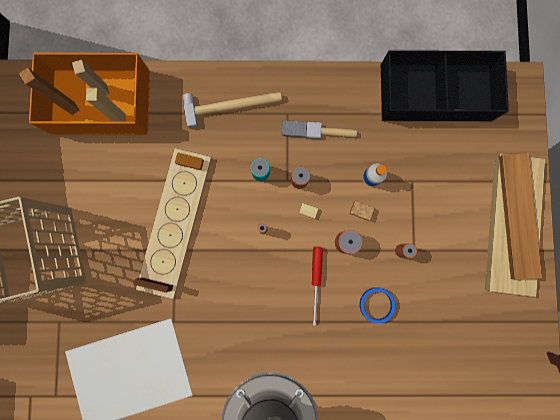

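View pics/side0.png

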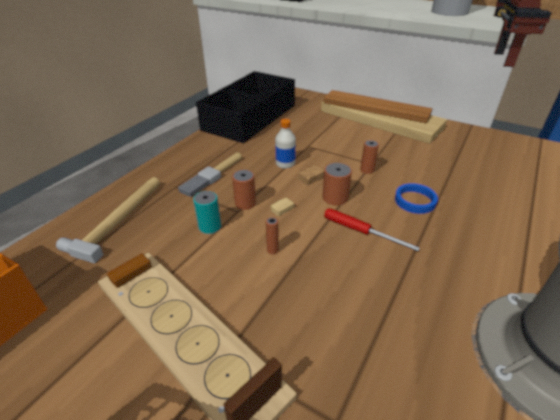

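The top view shows the red-brown drums at about (263,229) for 24, (410,251) for 36, (301,176) for 48 and (349,241) for 60. The drum at (260,167) is turquoise, so I leave it. The glue bottle is at (375,175). The rack circles run from (163,262) to (184,183). The tall dark block is at (155,286) and the low amber one at (189,160).

```bash
python3 - <<'E'
from h import *
from scipy import ndimage as nd
from scipy.optimize import least_squares
ss={n:snap(n) for n in("top","side")}
guess={}
for n,s in ss.items():
    w=cloud(s); m=(w[...,2]>66)&(w[...,2]<86)&(w[...,0]>350)&(w[...,0]<800)&(abs(w[...,1])<400)
    f=s["frame"].astype(int); grey=m
    L,k=nd.label(m)
    for i in range(1,k+1):
        q=L==i
        if q.sum()<15: continue
        p=w[q]; t=p[p[:,2]>np.percentile(p[:,2],60)]
        v,u=np.nonzero(q); print(n,q.sum(),"uv",u.mean().round(),v.mean().round(),"mid",((p.max(0)+p.min(0))/2).round(1),"ext",np.ptp(p,axis=0).round(1),"ztop",np.percentile(p[:,2],[50,95]).round(1), "rgb",f[q].mean(0).round())
# board & stops
for n,s in ss.items():
    w=cloud(s)
    for nm,lo,hi in(("board",13,23),("low",33,43),("tall",70,86)):
        m=(w[...,2]>lo)&(w[...,2]<hi)&(w[...,0]>330)&(w[...,0]<800)&(w[...,1]>140)&(w[...,1]<420)
        L,k=nd.label(m)
        if not k: continue
        q=L==1+np.argmax(nd.sum(m,L,range(1,k+1))); p=w[q]
        r=cv2.minAreaRect(p[:,:2].astype(np.float32)); print(n,nm,q.sum(),np.round(r[0],1),np.round(r[1],1),round(r[2],2),np.median(p[:,2]).round(1))
# centre dots: dark small blobs in circles
    for q in ("mark_1","end_stop"):
        for d in viewer.tip_of(q,n)[:5]: print(n,q,np.round(d["location"],1),round(d["conf"],2))
save(ss["top"],"rack.png",(120,140,320,300),4)
E
```

```text
top 113 uv 132.0 121.0 mid [768.3 363.8  76.2] ext [59.4 71.1 19.5] ztop [75.9 84.1] rgb [89. 43.  7.]
top 46 uv 116.0 113.0 mid [778.1 392.7  76. ] ext [28.9 14.2 19.8] ztop [74.5 83.2] rgb [93. 74. 49.]
top 111 uv 405.0 111.0 mid [ 788.7 -349.5   76.2] ext [ 20.5 100.9  19.3] ztop [75.6 85. ] rgb [12. 12. 14.]
top 288 uv 259.0 167.0 mid [636.1  25.7  74.5] ext [47.7 47.7 17.1] ztop [76.9 80.5] rgb [ 99. 125. 127.]
top 138 uv 375.0 174.0 mid [ 624.1 -268.1   76.3] ext [47.1 47.9 19.3] ztop [78.5 84.7] rgb [158. 154. 147.]
top 284 uv 300.0 175.0 mid [617.  -75.9  74.9] ext [46.5 45.4 16.2] ztop [77.4 80.7] rgb [127. 112. 108.]
top 72 uv 262.0 227.0 mid [485.4  19.7  78.6] ext [22.3 22.1 10.7] ztop [77.8 81.1] rgb [123.  96.  87.]
top 463 uv 350.0 241.0 mid [ 452.4 -198.7   74.7] ext [59.2 59.3 17.3] ztop [77.5 80.8] rgb [128. 115. 113.]
top 176 uv 409.0 250.0 mid [ 430.3 -343.8   75.4] ext [34.4 35.1 17.4] ztop [77.  80.8] rgb [124. 103.  97.]
top 81 uv 142.0 281.0 mid [356.  303.   75.6] ext [12.1 51.8 17.4] ztop [78.5 82.3] rgb [76. 47. 29.]
side 184 uv 249.0 112.0 mid [ 787.6 -347
[... 974 characters left out ...]
3] ext [12.4 46.7 13.9] ztop [77.3 78.7] rgb [85. 57. 37.]
top board 4607 [514.5 247.3] [101.4 358.2] 76.29 18.7
top low 301 [661.6 211. ] [69.7 30.2] 76.04 38.1
top tall 242 [345.6 288. ] [83.2 15.9] 76.26 78.3
top mark_1 [607.1 226.8  19.1] 0.96
top mark_1 [405.3 277.   19.4] 0.83
top mark_1 [466.8 256.6  14.7] 0.73
top mark_1 [539.1 244.   14.4] 0.7
top end_stop [346.6 287.9  17.2] 0.58
side board 10796 [523.9 247.3] [100.5 339.2] 76.14 17.8
side low 552 [661.1 214.1] [69.2 31.4] 75.51 37.1
side tall 1007 [344.9 291.5] [84.1 16.8] 75.82 77.2
side mark_1 [539.6 242.   16.3] 0.95
side mark_1 [468.7 259.4  15.3] 0.93
side mark_1 [400.6 278.7  18.8] 0.71
side end_stop [351.7 288.7  22.1] 0.68
```

View pics/rack.png

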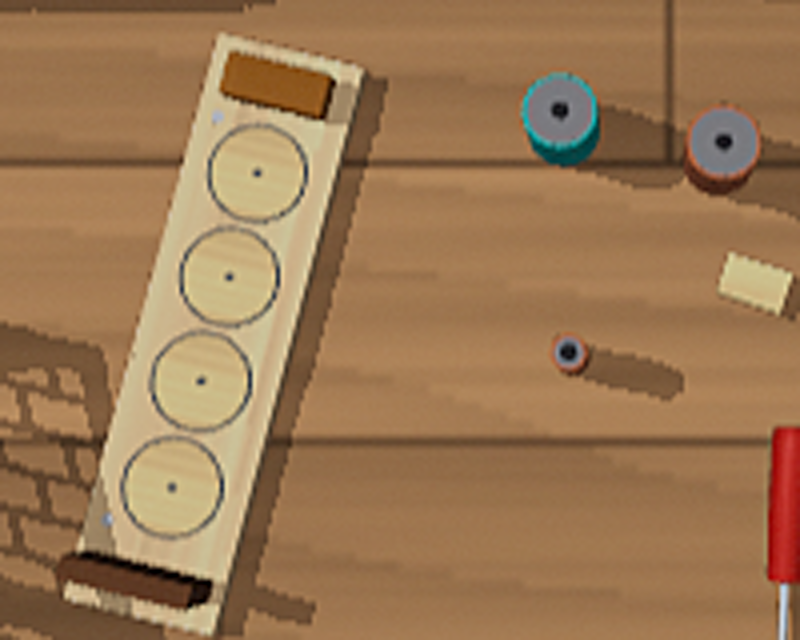

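The enlarged crop settles it. The tall dark stop with the long shadow is at the bottom (near-robot) end and the amber block at the top is low, so the thickest drum goes to the circle at (163,262). Next I locate the centre dots in both views.

```bash
python3 - <<'E'
from h import *
ini={"top":[(163,262),(170.2,235.2),(177.2,209.2),(184.2,183.2)],"side":[(227,376),(198,344),(171,316),(149,292)]}
R={}
for n in ini:
    s=snap(n); g=cv2.cvtColor(s["frame"],cv2.COLOR_RGB2GRAY).astype(float); R[n]=[]
    for u,v in ini[n]:
        u0,v0=int(round(u)),int(round(v)); p=g[v0-5:v0+6,u0-5:u0+6]; wt=np.clip(np.median(p)-15-p,0,None); wt[wt<wt.max()*.25]=0
        yy,xx=np.indices(p.shape); uv=(u0-5+(wt*xx).sum()/wt.sum(),v0-5+(wt*yy).sum()/wt.sum()); R[n].append(uv)
        print(n,np.round(uv,1),ray(s,uv,18)[:2].round(1))
    R[n+"s"]=s
# two-view height check
def line(s,uv):
    T=np.linalg.inv(s["camera_from_world"]); return T[:3,3],T[:3,:3]@np.array([(uv[0]-s["cx"])/s["f"],(uv[1]-s["cy"])/s["f"],1])
for a,b in zip(R["top"],R["side"]):
    o1,d1=line(R["tops"],a);o2,d2=line(R["sides"],b)
    k=np.linalg.lstsq(np.c_[d1,-d2],o2-o1,rcond=None)[0]; print("tri",((o1+k[0]*d1+o2+k[1]*d2)/2).round(1))
E
```

```text
top [162.5 261.5] [400.6 275.8]
top [169.7 234.8] [469.1 259.1]
top [176.8 208.8] [536.8 242.4]
top [183.8 182.8] [605.2 225.7]
side [227.1 374.8] [402.4 277.6]
side [197.1 343.1] [470.6 260.9]
side [170.9 315.6] [538.3 244.5]
side [148.1 291.2] [606.4 227.4]
tri [401.6 276.7  17.3]
tri [470.  260.   17.2]
tri [537.8 243.4  17.2]
tri [606.  226.5  17.3]
```

>>> apply_moves:
  steps:
    - {"x": 30, "y": 40, "z": -5, "rz": -5}
    - {"x": 60, "y": 80, "z": -10, "rz": -10}
    - {"x": 90, "y": 120, "z": -15, "rz": -15}
    - {"x": 120, "y": 160, "z": -20, "rz": -20}
    - {"x": 150, "y": 200, "z": -30, "rz": -25}
    - {"x": 175, "y": 240, "z": -50, "rz": -30}
    - {"x": 195, "y": 275, "z": -70, "rz": -33.2}
    - {"x": 205.8, "y": 294.7, "z": -90, "rz": -33.2}
    - {"x": 205.8, "y": 294.7, "z": -102, "rz": -33.2}
    - {"x": 205.8, "y": 294.7, "z": -102, "rz": -33.2}
    - {"x": 205.8, "y": 294.7, "z": -102, "rz": -33.2}
  fingers: 87
  force: 20

```text
validation failed for argument at $.st...
```

```bash
python3 - <<'E'
from h import *
s=snap("side"); save(s,"a.png",(250,50,480,220),3.4)
m=monitor.sense(); print(m["time"],m["tool_pos"],m["tool_rot"][:,1],m["force"],m["joint_positions"], proj(s,m["tool_pos"]))
E
```

```text
0.55 [ 224.38743388 -636.62905784  222.64613897] [ 3.32409940e-01 -9.43135002e-01 -4.52063386e-06] [0.01954112 0.47098447 0.15966754] [ 1.12384584  0.47702695  0.02238817  1.55539872 -0.01148832  1.10929937
 -0.08308743] [503.22752891  58.42843094]
```

View pics/a.png

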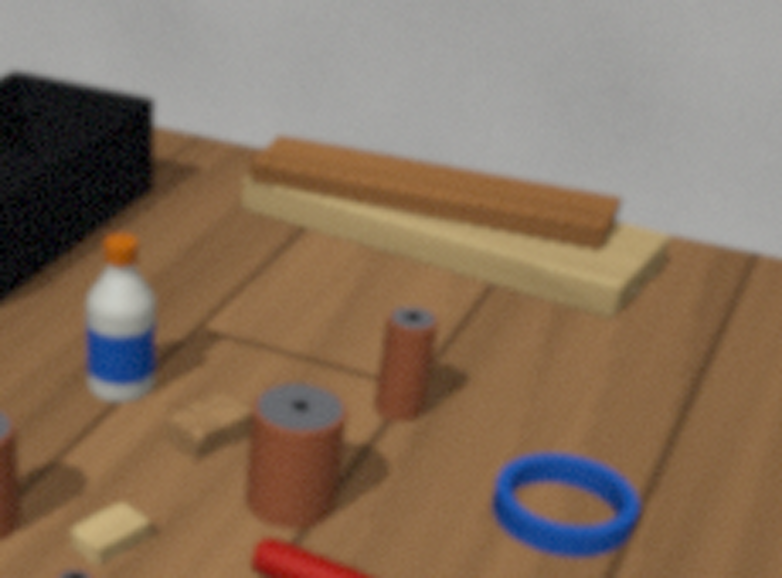

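The call was refused and the arm did not move. It probably needs all six keys in every row. The view shows drum_36 standing free at (408,365) in the crop.

>>> apply_moves:
  steps:
    - {"x": 30, "y": 40, "z": -5, "rx": 0, "ry": 0, "rz": -5}
    - {"x": 60, "y": 80, "z": -10, "rx": 0, "ry": 0, "rz": -10}
    - {"x": 90, "y": 115, "z": -15, "rx": 0, "ry": 0, "rz": -15}
    - {"x": 120, "y": 150, "z": -20, "rx": 0, "ry": 0, "rz": -20}
    - {"x": 145, "y": 185, "z": -30, "rx": 0, "ry": 0, "rz": -25}
    - {"x": 165, "y": 220, "z": -45, "rx": 0, "ry": 0, "rz": -30}
    - {"x": 185, "y": 250, "z": -60, "rx": 0, "ry": 0, "rz": -33.2}
    - {"x": 200, "y": 280, "z": -80, "rx": 0, "ry": 0, "rz": -33.2}
    - {"x": 205.8, "y": 294.7, "z": -102, "rx": 0, "ry": 0, "rz": -33.2}
    - {"x": 205.8, "y": 294.7, "z": -102, "rx": 0, "ry": 0, "rz": -33.2}
    - {"x": 205.8, "y": 294.7, "z": -102, "rx": 0, "ry": 0, "rz": -33.2}
  fingers: 87
  force: 20

```text
time: 1.47
tool_pos: [430.5, -338.3, 118.8]
tool_rot: [[0.972, -0.233, -0.003], [-0.233, -0.972, 0.003], [-0.004, -0.002, -1.0]]
force: [0.0, -0.2, 0.2]
gripper_width: 87.2
```

```bash
python3 - <<'E'
from h import *
s=snap("side"); save(s,"b.png",(250,20,480,190),3.4)
m=monitor.sense(); print(m["time"],m["tool_pos"],m["tool_rot"][:,1],m["force"],m["joint_positions"], (proj(s,m["tool_pos"])-[250,20])*3.4)
E
```

```text
1.5167 [ 430.16917724 -341.16157815  120.20308889] [-2.36240544e-01 -9.71694530e-01 -3.81564752e-04] [ 0.39425082 -1.04803003  0.87922353] [ 0.54562191  0.39566708  0.01395471  1.95221896 -0.00740851  0.79523489
 -1.24559775] [421.60690586 360.04153927]
```

View pics/b.png

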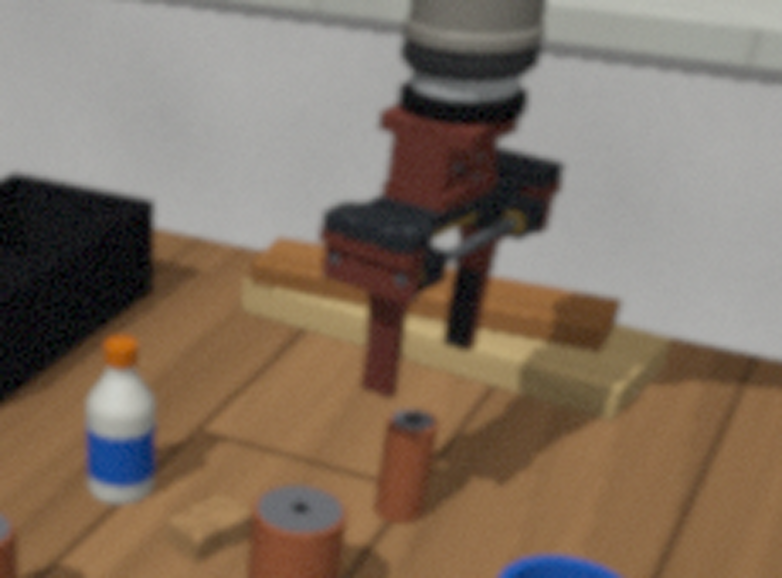

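The fingertips straddle drum_36. Their midpoint is about (420,367), against (421,360) predicted, so the calibration holds.

>>> apply_moves:
  steps:
    - {"x": 0, "y": 0, "z": -25, "rx": 0, "ry": 0, "rz": 0}
    - {"x": 0, "y": 0, "z": -50, "rx": 0, "ry": 0, "rz": 0}
    - {"x": 0, "y": 0, "z": -70, "rx": 0, "ry": 0, "rz": 0}
    - {"x": 0, "y": 0, "z": -82.5, "rx": 0, "ry": 0, "rz": 0}
    - {"x": 0, "y": 0, "z": -82.5, "rx": 0, "ry": 0, "rz": 0}
    - {"x": 0, "y": 0, "z": -82.5, "rx": 0, "ry": 0, "rz": 0}

```text
time: 2.02
tool_pos: [429.5, -344.1, 38.8]
tool_rot: [[0.971, -0.241, 0.0], [-0.241, -0.971, -0.001], [0.0, 0.001, -1.0]]
force: [0.3, 0.7, 0.1]
gripper_width: 86.6
```

>>> apply_moves:
  steps:
    - {"x": 0, "y": 0, "z": 0, "rx": 0, "ry": 0, "rz": 0}
    - {"x": 0, "y": 0, "z": 0, "rx": 0, "ry": 0, "rz": 0}
    - {"x": 0, "y": 0, "z": 0, "rx": 0, "ry": 0, "rz": 0}
    - {"x": 0, "y": 0, "z": 0, "rx": 0, "ry": 0, "rz": 0}
    - {"x": 0, "y": 0, "z": 0, "rx": 0, "ry": 0, "rz": 0}
    - {"x": 0, "y": 0, "z": 0, "rx": 0, "ry": 0, "rz": 0}
    - {"x": 0, "y": 0, "z": 0, "rx": 0, "ry": 0, "rz": 0}
    - {"x": 0, "y": 0, "z": 0, "rx": 0, "ry": 0, "rz": 0}
  fingers: 10
  force: 25

```text
time: 2.68
tool_pos: [430.2, -342.0, 38.2]
tool_rot: [[0.971, -0.238, 0.0], [-0.238, -0.971, -0.0], [0.0, 0.0, -1.0]]
force: [0.4, -0.2, -0.1]
gripper_width: 37.0
```

>>> apply_moves:
  steps:
    - {"x": 0, "y": 0, "z": 15, "rx": 0, "ry": 0, "rz": 0}
    - {"x": 0, "y": 0, "z": 40, "rx": 0, "ry": 0, "rz": 0}
    - {"x": 0, "y": 0, "z": 70, "rx": 0, "ry": 0, "rz": 0}
    - {"x": 0, "y": 0, "z": 100, "rx": 0, "ry": 0, "rz": 0}
    - {"x": 4, "y": 20, "z": 125, "rx": 0, "ry": 0, "rz": 0}
    - {"x": 9, "y": 50, "z": 140, "rx": 0, "ry": 0, "rz": 0}
    - {"x": 15, "y": 80, "z": 140, "rx": 0, "ry": 0, "rz": 0}
    - {"x": 20, "y": 110, "z": 140, "rx": 0, "ry": 0, "rz": 0}
    - {"x": 26, "y": 140, "z": 140, "rx": 0, "ry": 0, "rz": 0}
    - {"x": 31, "y": 170, "z": 140, "rx": 0, "ry": 0, "rz": 0}
    - {"x": 37, "y": 200, "z": 140, "rx": 0, "ry": 0, "rz": 0}
    - {"x": 42, "y": 230, "z": 140, "rx": 0, "ry": 0, "rz": 0}
    - {"x": 48, "y": 260, "z": 140, "rx": 0, "ry": 0, "rz": 0}
    - {"x": 53, "y": 290, "z": 140, "rx": 0, "ry": 0, "rz": 0}
    - {"x": 53, "y": 290, "z": 140, "rx": 0, "ry": 0, "rz": 0}

```text
time: 3.93
tool_pos: [484.0, -45.3, 178.3]
tool_rot: [[0.973, -0.23, 0.001], [-0.23, -0.973, 0.003], [0.0, -0.003, -1.0]]
force: [-0.2, 0.1, -0.2]
gripper_width: 35.2
```

>>> apply_moves:
  steps:
    - {"x": 6, "y": 30, "z": 0, "rx": 0, "ry": 0, "rz": 0}
    - {"x": 11, "y": 60, "z": 0, "rx": 0, "ry": 0, "rz": 0}
    - {"x": 17, "y": 90, "z": 0, "rx": 0, "ry": 0, "rz": 0}
    - {"x": 22, "y": 120, "z": 0, "rx": 0, "ry": 0, "rz": 0}
    - {"x": 28, "y": 150, "z": 0, "rx": 0, "ry": 0, "rz": 0}
    - {"x": 33, "y": 180, "z": 0, "rx": 0, "ry": 0, "rz": 0}
    - {"x": 39, "y": 210, "z": 0, "rx": 0, "ry": 0, "rz": 0}
    - {"x": 44, "y": 240, "z": 0, "rx": 0, "ry": 0, "rz": 0}
    - {"x": 49, "y": 265, "z": 0, "rx": 0, "ry": 0, "rz": 0}
    - {"x": 52, "y": 282, "z": -15, "rx": 0, "ry": 0, "rz": 0}
    - {"x": 54, "y": 295, "z": -40, "rx": 0, "ry": 0, "rz": 0}
    - {"x": 54, "y": 295, "z": -70, "rx": 0, "ry": 0, "rz": 0}
    - {"x": 54, "y": 295, "z": -85, "rx": 0, "ry": 0, "rz": 0}
    - {"x": 54, "y": 295, "z": -85, "rx": 0, "ry": 0, "rz": 0}
    - {"x": 54, "y": 295, "z": -85, "rx": 0, "ry": 0, "rz": 0}
    - {"x": 54, "y": 295, "z": -85, "rx": 0, "ry": 0, "rz": 0}

```text
time: 5.27
tool_pos: [538.0, 243.0, 94.2]
tool_rot: [[0.971, -0.239, 0.001], [-0.239, -0.971, 0.001], [0.001, -0.001, -1.0]]
force: [-0.3, -0.2, -1.7]
gripper_width: 35.5
```

```bash
cat >> h.py <<'E'
def near(c,R,zlo,zhi,names=("top","side"),red=True):
    for n in names:
        s=snap(n); w=cloud(s); f=s["frame"].astype(int)
        m=(np.hypot(w[...,0]-c[0],w[...,1]-c[1])<R)&(w[...,2]>zlo)&(w[...,2]<zhi)
        p=w[m]
        if len(p)<8: print(n,"few",len(p)); continue
        print(n,len(p),"mid",((p.max(0)+p.min(0))/2).round(1),"ext",np.ptp(p,axis=0).round(1),"zmax",p[:,2].max().round(1))
        yield s
E
python3 - <<'E'
from h import *
m=monitor.sense(); print(m["time"],m["tool_pos"].round(1),m["force"].round(1),m["gripper_width"])
s=snap("side"); save(s,"c.png",(60,200,280,400),3.5)
E
```

```text
5.2667 [538.  243.   94.2] [-0.3 -0.2 -1.7] 35.543096822921214
```

View pics/c.png

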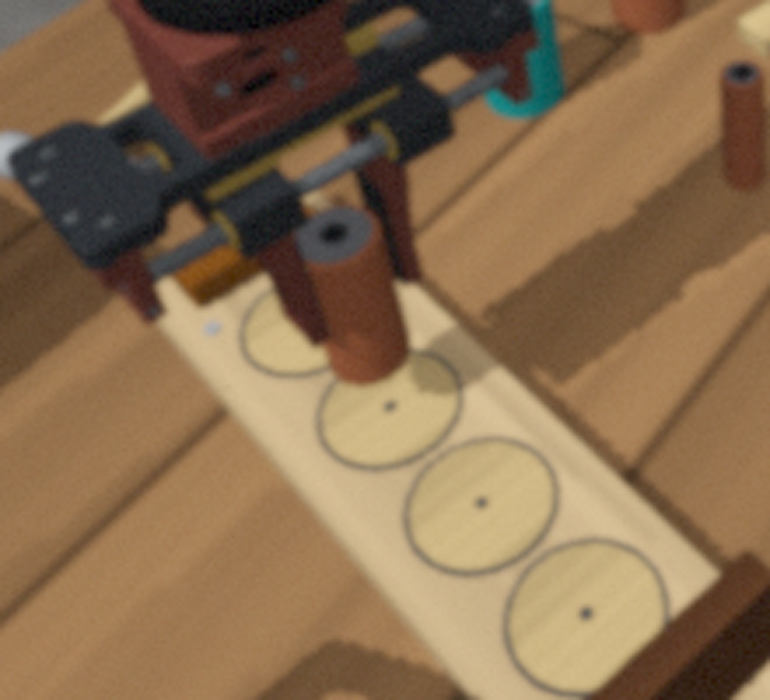

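```bash
python3 - <<'E'
from h import *
s=snap("side"); w=cloud(s); f=s["frame"].astype(int)
print("bore",ray(s,(60+338/3.5,200+233/3.5),132).round(1))
hsv=cv2.cvtColor(s["frame"],cv2.COLOR_RGB2HSV)
for lo,hi in((62,75),(75,90),(90,105),(105,120),(120,129),(129,136)):
    m=(np.hypot(w[...,0]-530,w[...,1]-243)<40)&(w[...,2]>lo)&(w[...,2]<hi)
    m&=(f[...,0]>95)
    p=w[m]; print(lo,len(p),p[:,:2].min(0).round(1),p[:,:2].max(0).round(1), "mid",((p.max(0)+p.min(0))/2).round(1))
E
```

```text
bore [537.1 243.7 132. ]
62 114 [521.2 230.6] [545.2 262.7] mid [533.2 246.6  68.5]
75 128 [521.6 229.3] [545.1 262.5] mid [533.4 245.9  82.5]
90 147 [519.9 222. ] [554.3 273.8] mid [537.1 247.9  97.5]
105 121 [519.9 221.2] [554.5 271.9] mid [537.2 246.6 112.5]
120 77 [519.8 221.1] [551.6 270.7] mid [535.7 245.9 124.5]
129 95 [519.5 219. ] [557.1 261.7] mid [538.3 240.4 132.4]
```

The drum hangs upright, centred within 1 mm on its mark, which is at (537.6, 243.5). I lower it and release.

>>> apply_moves:
  steps:
    - {"x": 0, "y": 0, "z": -15, "rx": 0, "ry": 0, "rz": 0}
    - {"x": 0, "y": 0, "z": -28, "rx": 0, "ry": 0, "rz": 0}
    - {"x": 0, "y": 0, "z": -34, "rx": 0, "ry": 0, "rz": 0}
    - {"x": 0, "y": 0, "z": -37.5, "rx": 0, "ry": 0, "rz": 0}
    - {"x": 0, "y": 0, "z": -37.5, "rx": 0, "ry": 0, "rz": 0}
    - {"x": 0, "y": 0, "z": -37.5, "rx": 0, "ry": 0, "rz": 0}

```text
time: 5.87
tool_pos: [537.4, 243.0, 56.1]
tool_rot: [[0.971, -0.238, 0.0], [-0.238, -0.971, -0.0], [0.0, 0.0, -1.0]]
force: [0.2, -1.1, 1.9]
gripper_width: 35.7
```

>>> apply_moves:
  steps:
    - {"x": 0, "y": 0, "z": 0, "rx": 0, "ry": 0, "rz": 0}
    - {"x": 0, "y": 0, "z": 0, "rx": 0, "ry": 0, "rz": 0}
    - {"x": 0, "y": 0, "z": 0, "rx": 0, "ry": 0, "rz": 0}
    - {"x": 0, "y": 0, "z": 0, "rx": 0, "ry": 0, "rz": 0}
    - {"x": 0, "y": 0, "z": 0, "rx": 0, "ry": 0, "rz": 0}
    - {"x": 0, "y": 0, "z": 25, "rx": 0, "ry": 0, "rz": 0}
    - {"x": 0, "y": 0, "z": 55, "rx": 0, "ry": 0, "rz": 0}
    - {"x": 0, "y": 0, "z": 90, "rx": 0, "ry": 0, "rz": 0}
    - {"x": 0, "y": 0, "z": 105, "rx": 0, "ry": 0, "rz": 0}
    - {"x": 0, "y": 0, "z": 105, "rx": 0, "ry": 0, "rz": 0}
  fingers: 75

```text
time: 6.7
tool_pos: [539.5, 244.5, 165.0]
tool_rot: [[0.971, -0.238, 0.007], [-0.238, -0.971, 0.003], [0.006, -0.005, -1.0]]
force: [0.5, 0.7, 0.2]
gripper_width: 75.2
```

>>> apply_moves:
  steps:
    - {"x": -5, "y": -25, "z": 0, "rx": 0, "ry": 0, "rz": 0}
    - {"x": -11, "y": -60, "z": 0, "rx": 0, "ry": 0, "rz": 0}
    - {"x": -18, "y": -95, "z": 0, "rx": 0, "ry": 0, "rz": 0}
    - {"x": -25, "y": -130, "z": 0, "rx": 0, "ry": 0, "rz": 0}
    - {"x": -32, "y": -165, "z": 0, "rx": 0, "ry": 0, "rz": 0}
    - {"x": -39, "y": -200, "z": 0, "rx": 0, "ry": 0, "rz": 0}
    - {"x": -46, "y": -235, "z": 0, "rx": 0, "ry": 0, "rz": 0}
    - {"x": -53, "y": -270, "z": 0, "rx": 0, "ry": 0, "rz": 0}
    - {"x": -60, "y": -305, "z": 0, "rx": 0, "ry": 0, "rz": 0}
    - {"x": -67, "y": -340, "z": -10, "rx": 0, "ry": 0, "rz": 0}
    - {"x": -73, "y": -375, "z": -25, "rx": 0, "ry": 0, "rz": 0}
    - {"x": -79, "y": -405, "z": -35, "rx": 0, "ry": 0, "rz": 0}
    - {"x": -83, "y": -428, "z": -45, "rx": 0, "ry": 0, "rz": 0}
    - {"x": -85, "y": -440, "z": -55, "rx": 0, "ry": 0, "rz": 0}
    - {"x": -85, "y": -440, "z": -60, "rx": 0, "ry": 0, "rz": 0}
    - {"x": -85, "y": -440, "z": -60, "rx": 0, "ry": 0, "rz": 0}
    - {"x": -85, "y": -440, "z": -60, "rx": 0, "ry": 0, "rz": 0}
  fingers: 87.5

```text
time: 8.12
tool_pos: [452.5, -195.0, 100.3]
tool_rot: [[0.972, -0.236, -0.001], [-0.236, -0.972, 0.001], [-0.001, -0.001, -1.0]]
force: [1.2, -0.2, 0.2]
gripper_width: 87.5
```

```bash
python3 - <<'E'
from h import *
m=monitor.sense(); print(m["time"],m["tool_pos"].round(1),m["force"].round(1),m["gripper_width"])
list(near((537,243),26,86,105)); list(near((452,-197),38,60,80,("side",)))
E
```

```text
8.1167 [ 452.5 -195.   100.3] [ 1.2 -0.2  0.2] 87.45944070216454
top 172 mid [537.8 241.9  93.7] ext [32.1 36.  15.2] zmax 101.3
side 430 mid [537.9 244.5  91.4] ext [36.5 36.1 10.4] zmax 96.5
side 444 mid [ 450.  -196.3   69.1] ext [57.8 61.5 17.9] zmax 78.1
```

>>> apply_moves:
  steps:
    - {"x": 0, "y": 0, "z": -20, "rx": 0, "ry": 0, "rz": 0}
    - {"x": 0, "y": 0, "z": -40, "rx": 0, "ry": 0, "rz": 0}
    - {"x": 0, "y": 0, "z": -55, "rx": 0, "ry": 0, "rz": 0}
    - {"x": 0, "y": 0, "z": -62.5, "rx": 0, "ry": 0, "rz": 0}
    - {"x": 0, "y": 0, "z": -62.5, "rx": 0, "ry": 0, "rz": 0}
    - {"x": 0, "y": 0, "z": -62.5, "rx": 0, "ry": 0, "rz": 0}

```text
time: 8.77
tool_pos: [452.6, -196.5, 38.5]
tool_rot: [[0.971, -0.238, 0.0], [-0.238, -0.971, 0.0], [0.0, -0.0, -1.0]]
force: [-0.5, -0.1, -0.6]
gripper_width: 87.3
```

>>> apply_moves:
  steps:
    - {"x": 0, "y": 0, "z": 0, "rx": 0, "ry": 0, "rz": 0}
    - {"x": 0, "y": 0, "z": 0, "rx": 0, "ry": 0, "rz": 0}
    - {"x": 0, "y": 0, "z": 0, "rx": 0, "ry": 0, "rz": 0}
    - {"x": 0, "y": 0, "z": 0, "rx": 0, "ry": 0, "rz": 0}
    - {"x": 0, "y": 0, "z": 0, "rx": 0, "ry": 0, "rz": 0}
    - {"x": 0, "y": 0, "z": 0, "rx": 0, "ry": 0, "rz": 0}
    - {"x": 0, "y": 0, "z": 0, "rx": 0, "ry": 0, "rz": 0}
  fingers: 35
  force: 35

```text
time: 9.35
tool_pos: [452.4, -197.2, 38.6]
tool_rot: [[0.971, -0.239, 0.001], [-0.239, -0.971, -0.0], [0.001, 0.0, -1.0]]
force: [-0.4, 0.6, 6.7]
gripper_width: 59.6
```

>>> apply_moves:
  steps:
    - {"x": 0, "y": 0, "z": 12, "rx": 0, "ry": 0, "rz": 0}
    - {"x": 0, "y": 0, "z": 35, "rx": 0, "ry": 0, "rz": 0}
    - {"x": 0, "y": 0, "z": 60, "rx": 0, "ry": 0, "rz": 0}
    - {"x": 2, "y": 8, "z": 85, "rx": 0, "ry": 0, "rz": 0}
    - {"x": 6, "y": 25, "z": 105, "rx": 0, "ry": 0, "rz": 0}
    - {"x": 11, "y": 48, "z": 120, "rx": 0, "ry": 0, "rz": 0}
    - {"x": 16, "y": 75, "z": 120, "rx": 0, "ry": 0, "rz": 0}
    - {"x": 21, "y": 105, "z": 120, "rx": 0, "ry": 0, "rz": 0}
    - {"x": 26, "y": 135, "z": 120, "rx": 0, "ry": 0, "rz": 0}
    - {"x": 30, "y": 165, "z": 120, "rx": 0, "ry": 0, "rz": 0}
    - {"x": 32, "y": 195, "z": 120, "rx": 0, "ry": 0, "rz": 0}
    - {"x": 30, "y": 225, "z": 120, "rx": 0, "ry": 0, "rz": 0}
    - {"x": 26, "y": 255, "z": 120, "rx": 0, "ry": 0, "rz": 0}
    - {"x": 20, "y": 285, "z": 120, "rx": 0, "ry": 0, "rz": 0}
    - {"x": 12, "y": 315, "z": 120, "rx": 0, "ry": 0, "rz": 0}
    - {"x": 3, "y": 345, "z": 120, "rx": 0, "ry": 0, "rz": 0}
    - {"x": -8, "y": 375, "z": 120, "rx": 0, "ry": 0, "rz": 0}
    - {"x": -20, "y": 403, "z": 120, "rx": 0, "ry": 0, "rz": 0}
    - {"x": -32, "y": 430, "z": 120, "rx": 0, "ry": 0, "rz": 0}
    - {"x": -42, "y": 455, "z": 120, "rx": 0, "ry": 0, "rz": 0}

```text
time: 11.02
tool_pos: [408.5, 259.4, 157.7]
tool_rot: [[0.971, -0.237, -0.001], [-0.237, -0.971, -0.0], [-0.001, 0.001, -1.0]]
force: [-0.2, -0.7, -2.2]
gripper_width: 59.7
```

>>> apply_moves:
  steps:
    - {"x": -6, "y": 12, "z": -10, "rx": 0, "ry": 0, "rz": 0}
    - {"x": -8.5, "y": 18.6, "z": -30, "rx": 0, "ry": 0, "rz": 0}
    - {"x": -8.5, "y": 18.6, "z": -50, "rx": 0, "ry": 0, "rz": 0}
    - {"x": -8.5, "y": 18.6, "z": -65, "rx": 0, "ry": 0, "rz": 0}
    - {"x": -8.5, "y": 18.6, "z": -65, "rx": 0, "ry": 0, "rz": 0}
    - {"x": -8.5, "y": 18.6, "z": -65, "rx": 0, "ry": 0, "rz": 0}

```text
time: 11.52
tool_pos: [400.8, 276.1, 92.5]
tool_rot: [[0.971, -0.238, -0.002], [-0.238, -0.971, -0.002], [-0.002, 0.002, -1.0]]
force: [-0.3, 0.5, -2.2]
gripper_width: 59.6
```

```bash
python3 - <<'E'
from h import *
m=monitor.sense(); print(m["time"],m["tool_pos"].round(1),m["force"].round(1),m["gripper_width"])
s=snap("side"); save(s,"d.png",(100,220,340,420),3.2)
list(near((401.6,276.7),38,125,133,("side",)));list(near((401.6,276.7),38,58,70,("side",)))
E
```

```text
11.5167 [400.8 276.1  92.5] [-0.3  0.5 -2.2] 59.57073950267235
side 1286 mid [400.7 279.4 129. ] ext [58.9 69.8  7.9] zmax 133.0
side 209 mid [392.6 285.5  63.9] ext [41.2 46.  11.8] zmax 69.8
```

View pics/d.png

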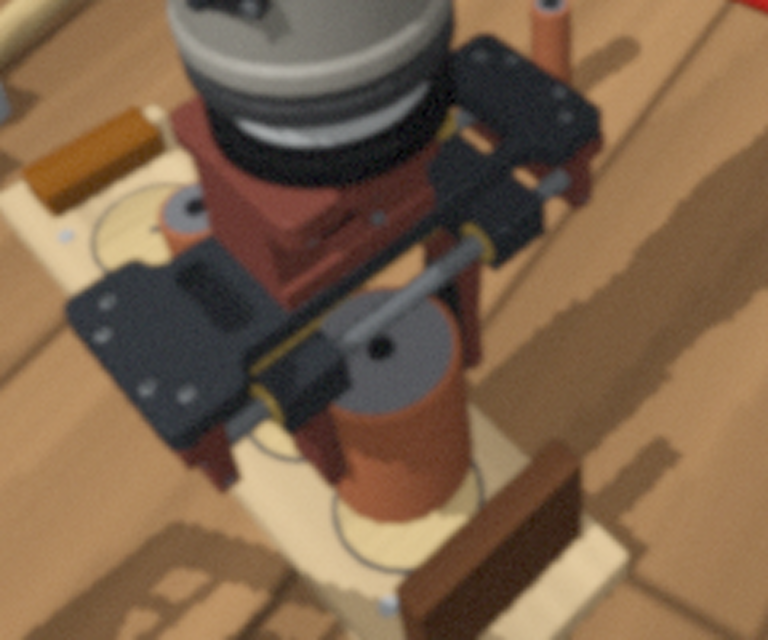

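Drum_60 hangs over the circle nearest the stop, with its bore at crop (380,347) and x mid 400.7 against 401.6. I lower it and release.

>>> apply_moves:
  steps:
    - {"x": 0, "y": 0, "z": -15, "rx": 0, "ry": 0, "rz": 0}
    - {"x": 0, "y": 0, "z": -28, "rx": 0, "ry": 0, "rz": 0}
    - {"x": 0, "y": 0, "z": -34, "rx": 0, "ry": 0, "rz": 0}
    - {"x": 0, "y": 0, "z": -37, "rx": 0, "ry": 0, "rz": 0}
    - {"x": 0, "y": 0, "z": -37, "rx": 0, "ry": 0, "rz": 0}
    - {"x": 0, "y": 0, "z": -37, "rx": 0, "ry": 0, "rz": 0}

```text
time: 12.17
tool_pos: [402.2, 277.0, 56.9]
tool_rot: [[0.971, -0.239, 0.001], [-0.239, -0.971, 0.001], [0.001, -0.001, -1.0]]
force: [-0.1, -0.6, -1.9]
gripper_width: 59.2
```

>>> apply_moves:
  steps:
    - {"x": 0, "y": 0, "z": 0, "rx": 0, "ry": 0, "rz": 0}
    - {"x": 0, "y": 0, "z": 0, "rx": 0, "ry": 0, "rz": 0}
    - {"x": 0, "y": 0, "z": 0, "rx": 0, "ry": 0, "rz": 0}
    - {"x": 0, "y": 0, "z": 0, "rx": 0, "ry": 0, "rz": 0}
    - {"x": 0, "y": 0, "z": 0, "rx": 0, "ry": 0, "rz": 0}
    - {"x": 0, "y": 0, "z": 25, "rx": 0, "ry": 0, "rz": 0}
    - {"x": 0, "y": 0, "z": 55, "rx": 0, "ry": 0, "rz": 0}
    - {"x": 0, "y": 0, "z": 90, "rx": 0, "ry": 0, "rz": 0}
    - {"x": 0, "y": 0, "z": 105, "rx": 0, "ry": 0, "rz": 0}
    - {"x": 0, "y": 0, "z": 105, "rx": 0, "ry": 0, "rz": 0}
  fingers: 87.5

```text
time: 13.0
tool_pos: [403.6, 278.3, 164.9]
tool_rot: [[0.971, -0.239, 0.006], [-0.239, -0.971, 0.004], [0.005, -0.005, -1.0]]
force: [-0.6, 0.0, 0.0]
gripper_width: 87.4
```

>>> apply_moves:
  steps:
    - {"x": 15, "y": -20, "z": 0, "rx": 0, "ry": 0, "rz": 0}
    - {"x": 32, "y": -52, "z": 0, "rx": 0, "ry": 0, "rz": 0}
    - {"x": 50, "y": -82, "z": 0, "rx": 0, "ry": 0, "rz": 0}
    - {"x": 68, "y": -112, "z": 0, "rx": 0, "ry": 0, "rz": 0}
    - {"x": 87, "y": -142, "z": 0, "rx": 0, "ry": 0, "rz": 0}
    - {"x": 105, "y": -172, "z": 0, "rx": 0, "ry": 0, "rz": 0}
    - {"x": 123, "y": -202, "z": 0, "rx": 0, "ry": 0, "rz": 0}
    - {"x": 142, "y": -232, "z": 0, "rx": 0, "ry": 0, "rz": 0}
    - {"x": 160, "y": -262, "z": 0, "rx": 0, "ry": 0, "rz": 0}
    - {"x": 178, "y": -292, "z": 0, "rx": 0, "ry": 0, "rz": 0}
    - {"x": 194, "y": -318, "z": 0, "rx": 0, "ry": 0, "rz": 0}
    - {"x": 207, "y": -340, "z": -15, "rx": 0, "ry": 0, "rz": 0}
    - {"x": 214.7, "y": -352, "z": -40, "rx": 0, "ry": 0, "rz": 0}
    - {"x": 214.7, "y": -352, "z": -61, "rx": 0, "ry": 0, "rz": 0}
    - {"x": 214.7, "y": -352, "z": -61, "rx": 0, "ry": 0, "rz": 0}
    - {"x": 214.7, "y": -352, "z": -61, "rx": 0, "ry": 0, "rz": 0}
  fingers: 72

```text
time: 14.33
tool_pos: [614.7, -74.9, 98.3]
tool_rot: [[0.971, -0.238, -0.004], [-0.238, -0.971, 0.001], [-0.004, 0.001, -1.0]]
force: [-0.4, 0.6, 0.9]
gripper_width: 71.9
```

```bash
python3 - <<'E'
from h import *
m=monitor.sense(); print(m["time"],m["tool_pos"].round(1),m["force"].round(1),m["gripper_width"])
list(near((401.6,276.7),38,86,105)); list(near((616,-75),32,60,80,("side",)))
E
```

```text
14.3333 [614.7 -74.9  98.3] [-0.4  0.6  0.9] 71.92679444099153
top 494 mid [401.1 275.5  94.2] ext [57.5 58.  15.9] zmax 102.1
side 1694 mid [402.  279.3  91.3] ext [60.1 59.  10.5] zmax 96.5
side 333 mid [616.3 -72.9  69.2] ext [46.9 46.7 18.1] zmax 78.2
```

>>> apply_moves:
  steps:
    - {"x": 0, "y": 0, "z": -20, "rx": 0, "ry": 0, "rz": 0}
    - {"x": 0, "y": 0, "z": -40, "rx": 0, "ry": 0, "rz": 0}
    - {"x": 0, "y": 0, "z": -55, "rx": 0, "ry": 0, "rz": 0}
    - {"x": 0, "y": 0, "z": -62, "rx": 0, "ry": 0, "rz": 0}
    - {"x": 0, "y": 0, "z": -62, "rx": 0, "ry": 0, "rz": 0}
    - {"x": 0, "y": 0, "z": -62, "rx": 0, "ry": 0, "rz": 0}

```text
time: 14.98
tool_pos: [617.0, -75.0, 39.2]
tool_rot: [[0.971, -0.238, 0.001], [-0.238, -0.971, -0.0], [0.001, -0.0, -1.0]]
force: [0.0, 0.0, -0.5]
gripper_width: 71.7
```

>>> apply_moves:
  steps:
    - {"x": 0, "y": 0, "z": 0, "rx": 0, "ry": 0, "rz": 0}
    - {"x": 0, "y": 0, "z": 0, "rx": 0, "ry": 0, "rz": 0}
    - {"x": 0, "y": 0, "z": 0, "rx": 0, "ry": 0, "rz": 0}
    - {"x": 0, "y": 0, "z": 0, "rx": 0, "ry": 0, "rz": 0}
    - {"x": 0, "y": 0, "z": 0, "rx": 0, "ry": 0, "rz": 0}
    - {"x": 0, "y": 0, "z": 0, "rx": 0, "ry": 0, "rz": 0}
    - {"x": 0, "y": 0, "z": 0, "rx": 0, "ry": 0, "rz": 0}
  fingers: 25
  force: 30

```text
time: 15.57
tool_pos: [616.8, -75.5, 38.8]
tool_rot: [[0.971, -0.239, 0.001], [-0.239, -0.971, -0.0], [0.001, 0.0, -1.0]]
force: [-0.2, -0.2, 5.5]
gripper_width: 47.8
```

>>> apply_moves:
  steps:
    - {"x": 0, "y": 0, "z": 12, "rx": 0, "ry": 0, "rz": 0}
    - {"x": 0, "y": 0, "z": 35, "rx": 0, "ry": 0, "rz": 0}
    - {"x": 0, "y": 0, "z": 65, "rx": 0, "ry": 0, "rz": 0}
    - {"x": 0, "y": 0, "z": 95, "rx": 0, "ry": 0, "rz": 0}
    - {"x": -5, "y": 10, "z": 120, "rx": 0, "ry": 0, "rz": 0}
    - {"x": -14, "y": 32, "z": 138, "rx": 0, "ry": 0, "rz": 0}
    - {"x": -26, "y": 60, "z": 140, "rx": 0, "ry": 0, "rz": 0}
    - {"x": -39, "y": 90, "z": 140, "rx": 0, "ry": 0, "rz": 0}
    - {"x": -52, "y": 120, "z": 140, "rx": 0, "ry": 0, "rz": 0}
    - {"x": -66, "y": 150, "z": 140, "rx": 0, "ry": 0, "rz": 0}
    - {"x": -79, "y": 180, "z": 140, "rx": 0, "ry": 0, "rz": 0}
    - {"x": -92, "y": 210, "z": 140, "rx": 0, "ry": 0, "rz": 0}
    - {"x": -105, "y": 240, "z": 140, "rx": 0, "ry": 0, "rz": 0}
    - {"x": -118, "y": 270, "z": 140, "rx": 0, "ry": 0, "rz": 0}
    - {"x": -130, "y": 298, "z": 140, "rx": 0, "ry": 0, "rz": 0}
    - {"x": -140, "y": 320, "z": 140, "rx": 0, "ry": 0, "rz": 0}
    - {"x": -146.5, "y": 335.4, "z": 140, "rx": 0, "ry": 0, "rz": 0}
    - {"x": -146.5, "y": 335.4, "z": 140, "rx": 0, "ry": 0, "rz": 0}
    - {"x": -146.5, "y": 335.4, "z": 140, "rx": 0, "ry": 0, "rz": 0}

```text
time: 17.15
tool_pos: [469.2, 260.6, 178.4]
tool_rot: [[0.972, -0.236, -0.0], [-0.236, -0.972, -0.0], [-0.0, 0.0, -1.0]]
force: [-0.5, -1.3, -2.2]
gripper_width: 47.6
```

```bash
python3 - <<'E'
from h import *
m=monitor.sense(); print(m["time"],m["tool_pos"].round(1),m["force"].round(1),m["gripper_width"])
s=snap("side"); save(s,"e.png",(80,180,330,400),3)
E
```

```text
17.15 [469.2 260.6 178.4] [-0.5 -1.3 -2.2] 47.63577312870672
```

View pics/e.png

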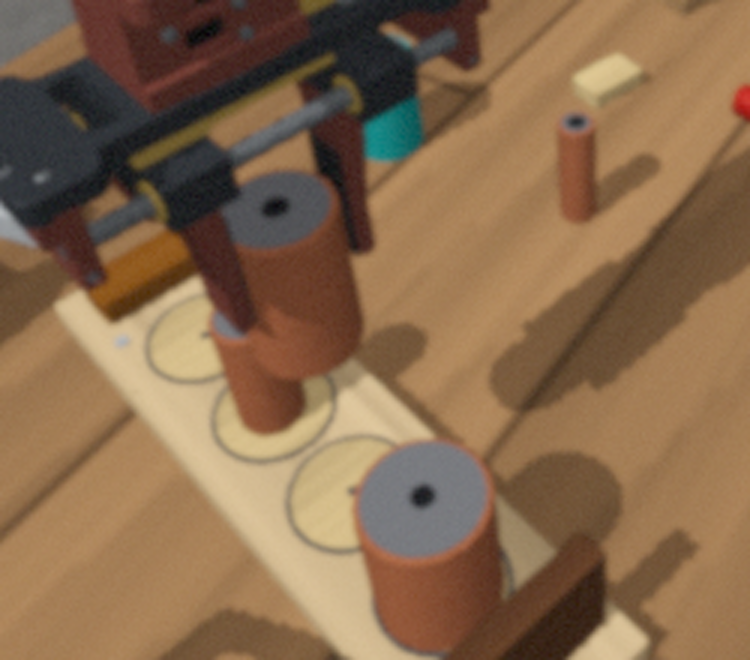

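Drum_48 is held upright over its circle. Drum_60 (422,495) and drum_36 (265,370) are standing in theirs. I lower and release drum_48.

>>> apply_moves:
  steps:
    - {"x": 0, "y": 0, "z": -25, "rx": 0, "ry": 0, "rz": 0}
    - {"x": 0, "y": 0, "z": -50, "rx": 0, "ry": 0, "rz": 0}
    - {"x": 0, "y": 0, "z": -75, "rx": 0, "ry": 0, "rz": 0}
    - {"x": 0, "y": 0, "z": -98, "rx": 0, "ry": 0, "rz": 0}
    - {"x": 0, "y": 0, "z": -112, "rx": 0, "ry": 0, "rz": 0}
    - {"x": 0, "y": 0, "z": -119, "rx": 0, "ry": 0, "rz": 0}
    - {"x": 0, "y": 0, "z": -122, "rx": 0, "ry": 0, "rz": 0}
    - {"x": 0, "y": 0, "z": -122, "rx": 0, "ry": 0, "rz": 0}
    - {"x": 0, "y": 0, "z": -122, "rx": 0, "ry": 0, "rz": 0}

```text
time: 17.95
tool_pos: [471.0, 259.1, 56.9]
tool_rot: [[0.971, -0.24, 0.001], [-0.24, -0.971, -0.0], [0.001, -0.0, -1.0]]
force: [0.7, -0.2, -2.2]
gripper_width: 47.6
```

>>> apply_moves:
  steps:
    - {"x": 0, "y": 0, "z": 0, "rx": 0, "ry": 0, "rz": 0}
    - {"x": 0, "y": 0, "z": 0, "rx": 0, "ry": 0, "rz": 0}
    - {"x": 0, "y": 0, "z": 0, "rx": 0, "ry": 0, "rz": 0}
    - {"x": 0, "y": 0, "z": 0, "rx": 0, "ry": 0, "rz": 0}
    - {"x": 0, "y": 0, "z": 0, "rx": 0, "ry": 0, "rz": 0}
    - {"x": 0, "y": 0, "z": 25, "rx": 0, "ry": 0, "rz": 0}
    - {"x": 0, "y": 0, "z": 55, "rx": 0, "ry": 0, "rz": 0}
    - {"x": 0, "y": 0, "z": 90, "rx": 0, "ry": 0, "rz": 0}
    - {"x": 0, "y": 0, "z": 105, "rx": 0, "ry": 0, "rz": 0}
    - {"x": 0, "y": 0, "z": 105, "rx": 0, "ry": 0, "rz": 0}
  fingers: 75

```text
time: 18.78
tool_pos: [472.0, 261.6, 165.2]
tool_rot: [[0.971, -0.238, 0.006], [-0.238, -0.971, 0.004], [0.005, -0.005, -1.0]]
force: [0.3, -0.5, -0.3]
gripper_width: 74.7
```

>>> apply_moves:
  steps:
    - {"x": 1, "y": -20, "z": 0, "rx": 0, "ry": 0, "rz": 0}
    - {"x": 3, "y": -50, "z": 0, "rx": 0, "ry": 0, "rz": 0}
    - {"x": 5, "y": -80, "z": 0, "rx": 0, "ry": 0, "rz": 0}
    - {"x": 7, "y": -110, "z": 0, "rx": 0, "ry": 0, "rz": 0}
    - {"x": 9, "y": -140, "z": 0, "rx": 0, "ry": 0, "rz": 0}
    - {"x": 11, "y": -170, "z": 0, "rx": 0, "ry": 0, "rz": 0}
    - {"x": 13, "y": -200, "z": -10, "rx": 0, "ry": 0, "rz": 0}
    - {"x": 15, "y": -224, "z": -30, "rx": 0, "ry": 0, "rz": 0}
    - {"x": 15.5, "y": -238.8, "z": -50, "rx": 0, "ry": 0, "rz": 0}
    - {"x": 15.5, "y": -238.8, "z": -61, "rx": 0, "ry": 0, "rz": 0}
    - {"x": 15.5, "y": -238.8, "z": -61, "rx": 0, "ry": 0, "rz": 0}
    - {"x": 15.5, "y": -238.8, "z": -61, "rx": 0, "ry": 0, "rz": 0}
  fingers: 60

```text
time: 19.78
tool_pos: [484.8, 22.5, 99.6]
tool_rot: [[0.971, -0.237, -0.002], [-0.237, -0.971, 0.001], [-0.002, -0.0, -1.0]]
force: [-0.4, -0.0, 0.0]
gripper_width: 60.2
```

```bash
python3 - <<'E'
from h import *
m=monitor.sense(); print(m["time"],m["tool_pos"].round(1),m["force"].round(1),m["gripper_width"])
list(near((470,260),33,86,105)); list(near((485,21),20,60,80,("side",)))
E
```

```text
19.7833 [484.8  22.5  99.6] [-0.4 -0.   0. ] 60.16130481246944
top 314 mid [472.1 258.1  94.1] ext [46.2 48.5 14.9] zmax 101.5
side 882 mid [471.1 261.1  91.4] ext [46.7 47.5 10.9] zmax 96.9
side 159 mid [484.9  22.7  68.8] ext [22.6 21.9 17.5] zmax 77.6
```

>>> apply_moves:
  steps:
    - {"x": 0, "y": 0, "z": -20, "rx": 0, "ry": 0, "rz": 0}
    - {"x": 0, "y": 0, "z": -40, "rx": 0, "ry": 0, "rz": 0}
    - {"x": 0, "y": 0, "z": -55, "rx": 0, "ry": 0, "rz": 0}
    - {"x": 0, "y": 0, "z": -62, "rx": 0, "ry": 0, "rz": 0}
    - {"x": 0, "y": 0, "z": -62, "rx": 0, "ry": 0, "rz": 0}
    - {"x": 0, "y": 0, "z": -62, "rx": 0, "ry": 0, "rz": 0}

```text
time: 20.43
tool_pos: [485.8, 21.9, 38.7]
tool_rot: [[0.971, -0.237, 0.001], [-0.237, -0.971, 0.0], [0.001, -0.0, -1.0]]
force: [0.3, 0.1, 1.2]
gripper_width: 59.9
```

>>> apply_moves:
  steps:
    - {"x": 0, "y": 0, "z": 0, "rx": 0, "ry": 0, "rz": 0}
    - {"x": 0, "y": 0, "z": 0, "rx": 0, "ry": 0, "rz": 0}
    - {"x": 0, "y": 0, "z": 0, "rx": 0, "ry": 0, "rz": 0}
    - {"x": 0, "y": 0, "z": 0, "rx": 0, "ry": 0, "rz": 0}
    - {"x": 0, "y": 0, "z": 0, "rx": 0, "ry": 0, "rz": 0}
    - {"x": 0, "y": 0, "z": 0, "rx": 0, "ry": 0, "rz": 0}
    - {"x": 0, "y": 0, "z": 0, "rx": 0, "ry": 0, "rz": 0}
    - {"x": 0, "y": 0, "z": 0, "rx": 0, "ry": 0, "rz": 0}
  fingers: 5
  force: 20

```text
time: 21.1
tool_pos: [485.5, 21.2, 38.3]
tool_rot: [[0.971, -0.238, 0.0], [-0.238, -0.971, -0.0], [0.0, 0.0, -1.0]]
force: [-0.5, -0.5, 3.1]
gripper_width: 23.5
```

>>> apply_moves:
  steps:
    - {"x": 0, "y": 0, "z": 12, "rx": 0, "ry": 0, "rz": 0}
    - {"x": 0, "y": 0, "z": 35, "rx": 0, "ry": 0, "rz": 0}
    - {"x": 0, "y": 0, "z": 65, "rx": 0, "ry": 0, "rz": 0}
    - {"x": 0, "y": 0, "z": 95, "rx": 0, "ry": 0, "rz": 0}
    - {"x": 6, "y": 10, "z": 120, "rx": 0, "ry": 0, "rz": 0}
    - {"x": 18, "y": 30, "z": 138, "rx": 0, "ry": 0, "rz": 0}
    - {"x": 32, "y": 54, "z": 140, "rx": 0, "ry": 0, "rz": 0}
    - {"x": 47, "y": 80, "z": 140, "rx": 0, "ry": 0, "rz": 0}
    - {"x": 62, "y": 106, "z": 140, "rx": 0, "ry": 0, "rz": 0}
    - {"x": 77, "y": 132, "z": 140, "rx": 0, "ry": 0, "rz": 0}
    - {"x": 92, "y": 158, "z": 140, "rx": 0, "ry": 0, "rz": 0}
    - {"x": 106, "y": 181, "z": 140, "rx": 0, "ry": 0, "rz": 0}
    - {"x": 116, "y": 198, "z": 140, "rx": 0, "ry": 0, "rz": 0}
    - {"x": 120.5, "y": 205.2, "z": 130, "rx": 0, "ry": 0, "rz": 0}
    - {"x": 120.5, "y": 205.2, "z": 100, "rx": 0, "ry": 0, "rz": 0}
    - {"x": 120.5, "y": 205.2, "z": 70, "rx": 0, "ry": 0, "rz": 0}
    - {"x": 120.5, "y": 205.2, "z": 55, "rx": 0, "ry": 0, "rz": 0}
    - {"x": 120.5, "y": 205.2, "z": 55, "rx": 0, "ry": 0, "rz": 0}
    - {"x": 120.5, "y": 205.2, "z": 55, "rx": 0, "ry": 0, "rz": 0}

```text
time: 22.68
tool_pos: [604.9, 225.3, 91.9]
tool_rot: [[0.971, -0.239, -0.003], [-0.239, -0.971, -0.001], [-0.002, 0.002, -1.0]]
force: [0.1, 0.1, 0.1]
gripper_width: 23.3
```

```bash
python3 - <<'E'
from h import *
m=monitor.sense(); print(m["time"],m["tool_pos"].round(1),m["force"].round(1),m["gripper_width"])
s=snap("side"); save(s,"f.png",(80,180,330,400),3)
E
```

```text
22.6833 [604.9 225.3  91.9] [0.1 0.1 0.1] 23.311396648028254
```

View pics/f.png

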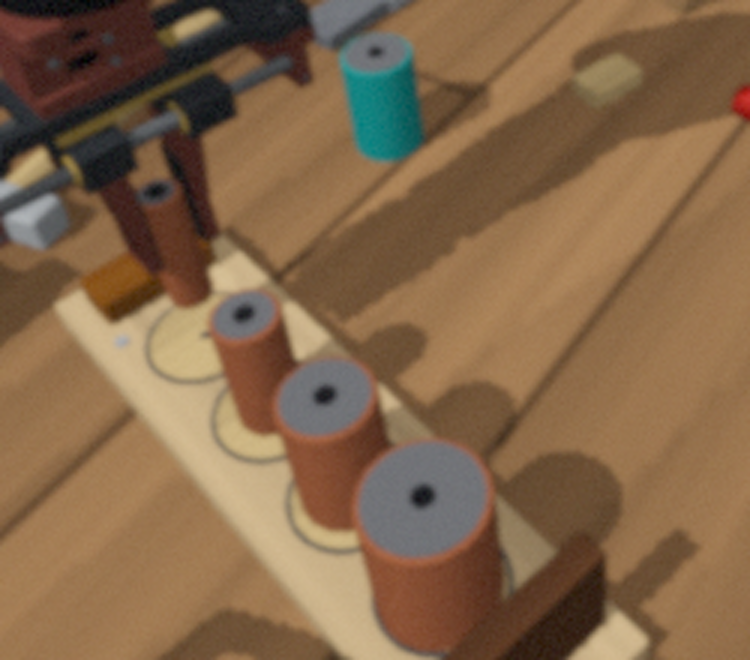

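Drum_24 is upright over the last circle, by the amber block. I lower it, release and retreat clear.

>>> apply_moves:
  steps:
    - {"x": 0, "y": 0, "z": -15, "rx": 0, "ry": 0, "rz": 0}
    - {"x": 0, "y": 0, "z": -28, "rx": 0, "ry": 0, "rz": 0}
    - {"x": 0, "y": 0, "z": -34, "rx": 0, "ry": 0, "rz": 0}
    - {"x": 0, "y": 0, "z": -37, "rx": 0, "ry": 0, "rz": 0}
    - {"x": 0, "y": 0, "z": -37, "rx": 0, "ry": 0, "rz": 0}
    - {"x": 0, "y": 0, "z": -37, "rx": 0, "ry": 0, "rz": 0}

```text
time: 23.23
tool_pos: [606.2, 226.6, 56.7]
tool_rot: [[0.971, -0.238, 0.001], [-0.238, -0.971, 0.0], [0.001, -0.0, -1.0]]
force: [-0.2, 0.3, -0.5]
gripper_width: 23.7
```

>>> apply_moves:
  steps:
    - {"x": 0, "y": 0, "z": 0, "rx": 0, "ry": 0, "rz": 0}
    - {"x": 0, "y": 0, "z": 0, "rx": 0, "ry": 0, "rz": 0}
    - {"x": 0, "y": 0, "z": 0, "rx": 0, "ry": 0, "rz": 0}
    - {"x": 0, "y": 0, "z": 0, "rx": 0, "ry": 0, "rz": 0}
    - {"x": 0, "y": 0, "z": 0, "rx": 0, "ry": 0, "rz": 0}
    - {"x": 0, "y": 0, "z": 25, "rx": 0, "ry": 0, "rz": 0}
    - {"x": 0, "y": 0, "z": 55, "rx": 0, "ry": 0, "rz": 0}
    - {"x": 0, "y": 0, "z": 90, "rx": 0, "ry": 0, "rz": 0}
    - {"x": 0, "y": 0, "z": 120, "rx": 0, "ry": 0, "rz": 0}
    - {"x": -10, "y": -30, "z": 125, "rx": 0, "ry": 0, "rz": 0}
    - {"x": -20, "y": -60, "z": 125, "rx": 0, "ry": 0, "rz": 0}
    - {"x": -30, "y": -90, "z": 125, "rx": 0, "ry": 0, "rz": 0}
    - {"x": -40, "y": -120, "z": 125, "rx": 0, "ry": 0, "rz": 0}
    - {"x": -50, "y": -150, "z": 125, "rx": 0, "ry": 0, "rz": 0}
    - {"x": -60, "y": -180, "z": 125, "rx": 0, "ry": 0, "rz": 0}
    - {"x": -70, "y": -210, "z": 125, "rx": 0, "ry": 0, "rz": 0}
    - {"x": -80, "y": -240, "z": 125, "rx": 0, "ry": 0, "rz": 0}
    - {"x": -90, "y": -270, "z": 125, "rx": 0, "ry": 0, "rz": 0}
    - {"x": -90, "y": -270, "z": 125, "rx": 0, "ry": 0, "rz": 0}
    - {"x": -90, "y": -270, "z": 125, "rx": 0, "ry": 0, "rz": 0}
  fingers: 60

```text
time: 24.9
tool_pos: [515.3, -45.5, 181.3]
tool_rot: [[0.97, -0.242, 0.0], [-0.242, -0.97, -0.001], [0.0, 0.001, -1.0]]
force: [-0.9, 1.8, 0.4]
gripper_width: 60.1
```

```bash
python3 - <<'E'
from h import *
m=monitor.sense(); print(m["time"],m["tool_pos"].round(1),m["force"].round(1),m["gripper_width"])
for c,R in(((605.8,226.5),20),((537.6,243.5),26),((469.8,260),33),((401.6,276.7),38)):
    print(c); ss=list(near(c,R,86,105))
list(near((624,-264),40,90,140))
save(ss[0],"g.png",(100,120,300,300),3.5); save(ss[1],"h.png",(80,180,330,400),3)
E
```

```text
24.9 [515.3 -45.5 181.3] [-0.9  1.8  0.4] 60.05036380836449
(605.8, 226.5)
top 76 mid [606.5 226.   92.7] ext [22.4 22.9 13.4] zmax 99.4
side 176 mid [606.2 228.7  91.2] ext [24.7 23.  10.2] zmax 96.3
(537.6, 243.5)
top 176 mid [537.8 242.2  93.3] ext [32.5 35.4 13.5] zmax 100.1
side 433 mid [537.3 244.5  91.2] ext [36.4 34.9 10.2] zmax 96.3
(469.8, 260)
top 316 mid [472.1 257.9  93.3] ext [46.2 47.7 14.6] zmax 100.6
side 884 mid [471.7 261.2  91.2] ext [47.7 47.3 10.3] zmax 96.4
(401.6, 276.7)
top 493 mid [401.1 275.4  94. ] ext [57.5 58.  15.2] zmax 101.6
side 1689 mid [401.7 279.1  91.5] ext [59.3 59.2 10.8] zmax 96.9
top 131 mid [ 624.3 -267.9  108. ] ext [29.5 29.4 35.5] zmax 125.7
side 25 mid [ 631.3 -262.1  105.1] ext [ 9.4 16.2 29.1] zmax 119.7
```

View pics/g.png

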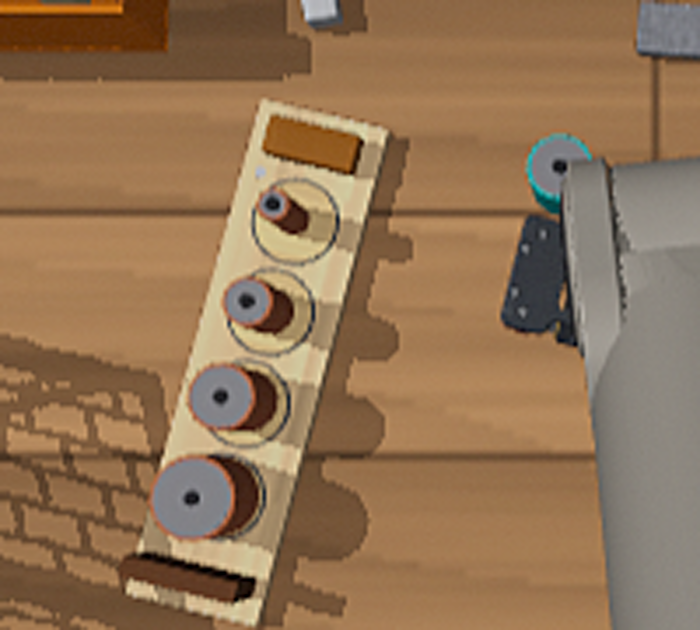

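View pics/h.png

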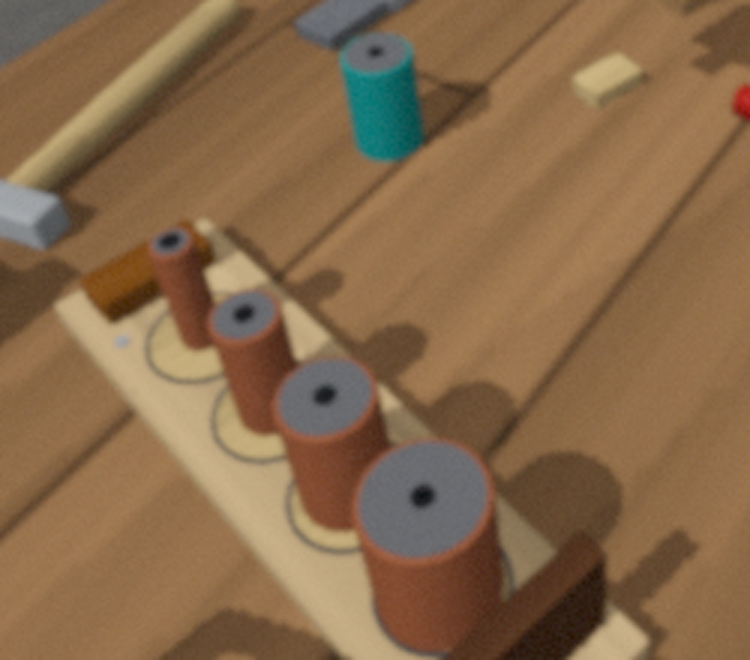

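Both views show all four drums upright in their own circles in the right order. The centres measure within about 2 mm of the dots, with drum_48 the furthest off. The bottle has not moved.

```bash
python3 -c "
from workcell import order
print(order.hand_in())"
```

```text
the job is handed in; nothing more can be done
None
```

All four sanding drums are standing upright on the rack in thickness order and the job is handed in. The 60 mm drum is next to the dark end stop, then 48, 36 and 24, with the 24 by the low amber block. The arm's clock stood at about 25 s of the 125 s allowed.

- **Position:** In the last check from both cameras, drums 60, 36 and 24 measured within about 1 mm of their circle centres, averaging the two views. Drum 48 sits about 2 mm off along the row, and I left it there.
- **Camera disagreement:** The two cameras differ from each other by about 3 mm in y, so these figures are averages of both.
- **Left alone:** The glue bottle still measures where it started, and the turquoise drum was not touched.
- **Forces:** Every wrist force I read between moves stayed under 7 N.
- **Refused call:** The first move call was refused for its format. The arm did not move, and nothing later went wrong.

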